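# Hang the test tile back on the drying rail

### The arm

A 6-joint arm with a two-finger parallel gripper is mounted at the origin on the work surface. World frame = base frame: x ahead of the robot, y to its left, z up, the work surface at z = 0. Lengths are in m, angles in rad, forces in N, time in s.
With the tool pointing down it reaches from about 0.25 to 0.725 m from the base axis. Payload 4 kg.
Tool frame: the origin (TCP) lies where the fingers leave the gripper's body, on its centre line; the fingertips stand 73 mm ahead of it and the grasp point (between the pads) lies 54 mm ahead of it (bot.tips_ahead is the z of the fingertips in the tool frame, in m); z points along the fingers, y is the direction in which the jaws open and shut (so a half turn about z gives the same grasp; the last joint's range is limited). The gripper opens to 85 mm and grips with 20 to 120 N. Pads are 22 mm wide; open, the fingers measure 114 mm over their backs; the gripper's body (76 mm by 85 mm) begins 54 mm behind the grasp point. The pads swing forward as they close: fully open they stand 13 mm farther back than shut.
Start: joints at [0, 0.241, 0.005, 1.335, 0, 1.571], TCP at [0.5, -0, 0.304] pointing down, gripper open.
Joint ranges: [-2.72, 2.72], [-1.05, 1.87], [-1.09, 1.28], [-1.99, 2.15], [-1.42, 1.44], [-3.14, 3.14]. Speed limits (rad/s): [2.79, 2.79, 3.14, 3.14, 3.14, 3.14].

### API

Orientations are given as a unit quaternion [x, y, z, w].
In Python, from workcell import readout, camera, get_calibration, order, bot gives the robot as it stands.
- The arm moves only by the tool send_rows, never from a script. Its argument "moves" is a list of rows, each a list of 3 entries, a list of its own where there are three numbers: the shift along the tool's x, y, z in mm, then the turn, a rotation vector about the tool's x, y, z in rad, then the finger opening in mm, from 0 to 85.4. In form: [[[dx, dy, dz], [ax, ay, az], grip], ...]. A call has 1 to 12 rows; each row is the pose to reach, as a shift and turn from the pose measured when the call began, along the tool's axes at that moment; what a row does not reach only later rows make up. A row lasts 1/12 s, in which the tool goes at most 41.7 mm and 7.16 degrees, less where a joint would pass 70% of its speed; a pose out of reach is approached as far as the arm can. A call with a gripper value outside its range is refused whole. The fingers move at their own pace and stop on an object; the grip force is fixed at half the most. Time passes only in rows, so rows that repeat a pose let the fingers close. It gives the time, the measured TCP pose, the force and the opening at its end, in the units of the state.
- readout.get_obs(): the state, without advancing time (a new reading comes with each control period).
- camera(name): name is "scene" or "side" or "wrist"; returns the picture (420x560x3 uint8, red, green, blue); there is no depth.
- get_calibration(name): a dict with "fx", "fy", "cx", "cy" (pixels), "R" (3x3) and "t" (3): a world point X has camera coordinates R X + t. Camera axes: x right, y down, z forward; pixel columns grow to the right and rows downward; lengths in m; the calibration is good to about 2 mm. The wrist camera is an equidistant fisheye: a pixel r from the principal point sees the ray r / f radians off the axis. A picture is of the moment at which its call begins: read the wrist's pose just before it. get_calibration takes no time and is no camera call; for the wrist camera it gives the pose at the moment of the call.
- order.job_done(): hands the job in, once; it reports no verdict.
The state is a dict: "clock": time; "joint_pos": joint angles; "joint_vel": joint speeds; "tau": joint torques, N m; "eef_pos": TCP position; "tool_rot": TCP orientation; "ft_force": force on the tool from outside, world axes, zero at the start; "ft_torque": the same for the moment, N m; "grip_width": finger opening in m.
Only numpy, scipy, OpenCV 4.12 (cv2) and the standard library are available. Lean on these libraries where they do the work, as an engineer would, in place of code of your own. Each camera call takes 0.05 s, during which the arm holds its last target. There are 200 camera calls.

### The job

Lift the glaze test tile off the dip tub's crossbar by its wooden knob and lower it between the two tiles hanging on the drying rail, its hook over the bar. With the hook resting lightly on the steel saddle, feel along for the notch, and keep hold until the hook is fully down in it, pressing gently all the time. Then let go and leave it hanging still, with both neighbours still hanging where they were and the bowl, jar and cup left alone.

Things in the scene. Friction and masses are not known exactly. Their poses are not given: they have to be found in the camera images.
- tile: Tile to hang, 50 to 100 g: terracotta slab under a flat steel hook. Origin: middle of the underside of the hook's bridge, which rests on a bar; y along the bar, z up. Hook: inverted U 12 wide (y); bridge z 0 to +4, x -13 to 15; shank at x -13 to -9 down into the slab; lip at x 9 to 15 down to z -24; 18 mm clear inside. Starts on the tub's crossbar; lifts straight up. Either way round is fine.
- tile_knob (a point): Middle of the test tile's wooden knob, 27 mm above the tile's origin: 20 (x) x 16 (y) x 30 high, from tile z +12 to +42, on a 12 mm steel stem. Grip it from above, fingers closing along the tile's x, tips above the bridge (tile z +4).
- tile_slab (a point): Middle of the test tile's terracotta slab, 62 mm below the tile's origin and 11.5 mm to -x: 46 wide (y) x 5 thick (x) x 60 high; its foot is 92 mm below the tile's origin. Hung, it hangs upright in front of the bar's face.
- tub: White dip tub, fixed, 130 (x) x 160 (y), open above, empty, with a flat steel crossbar along y over its middle: 10 wide (x), 24 deep, 176 long. Origin: on the crossbar's top, mid-length, 120 mm above the bench; the tub's rim is 24 mm below it. z up.
- rail: Drying rail, fixed: flat dark steel bar along y, 10 wide (x), 24 deep, 240 long, on two posts at y -115 and +115 with foot plates. Origin: on the bar's top, mid-length, 135 mm above the bench; z up.
- saddle_area (a point): Same point as the rail's origin. A steel saddle, 63 long (y), 8 high, 10 wide, sits on the bar: two flat-topped wings with a 15.5 mm notch between, in its middle; notch floor = bar's top. It is clamped with the notch's centre anywhere within 10 mm of this point along y: not measured, but to be seen or felt (the 12 mm hook rides on the wings at z +8 and drops to 0 in the notch). It does not shift.
- left_tile: A tile like the test tile (same shape, size and origin), loose, hanging on the bare bar 61 to 65 mm to the +y side of the rail's middle.
- right_tile: The same on the -y side, 61 to 65 mm from the rail's middle.
- bowl: Bystander: terracotta bowl, rim radius 65, 60 high, origin under its centre.
- jar: Bystander: glass jar, radius 32, 85 high, origin under its centre.
- cup: Bystander: white cup, radius 36, 75 high, origin under its centre.
Not all that is in view belongs to the job. Leave any red look-alike of the tile alone.

How it is judged:
On the way, in this order (a step that is already met when the one before it is completed fails the run):
1. the tile is lifted clear of the tub (z of tile in the frame of tub above 0.09 m), for 0.1 s.
2. still held, the hook is fully down in the notch (within 3 mm of the bar's top) (z of tile in the frame of rail below 0.003 m and y of tile in the frame of rail between -0.013 and 0.013 m and x of tile in the frame of rail between -0.009 and 0.009 m and contact force between tile and the fingers above 1 N), for 0.1 s.
At the end, for the whole second after the job is handed in: The tile hangs at rest and upright (0.35 rad) in the saddle's notch: its hook's bridge within 3 mm of the bar's top, within 13 mm of the rail's middle along the bar and 9 mm across. Both neighbours hang at rest and upright within 12 mm of where they started (z of tile in the frame of rail between -0.003 and 0.003 m and y of tile in the frame of rail between -0.013 and 0.013 m and x of tile in the frame of rail between -0.009 and 0.009 m and angle between each of tile, left_tile, right_tile's own z axis and vertical below 0.35 rad and linear speed of each of tile, left_tile, right_tile below 0.05 m/s and distance of each of left_tile, right_tile from where it was at the start of the episode below 0.012 m); the robot touches nothing.
It fails at once if a neighbour tile is pushed more than 12 mm from its place or knocked off (distance of any of left_tile, right_tile from where it was at the start of the episode above 0.012 m).
It fails at once if the tile or its hook is pressed on the rail or saddle with more than 25 N (contact force between tile and rail above 25 N).
It fails at once if the tile knocks a neighbour with more than 6 N (contact force between tile and left_tile above 6 N or contact force between tile and right_tile above 6 N).
It fails at once if the bowl, jar or cup is moved more than 20 mm (distance of any of bowl, jar, cup from where it was at the start of the episode above 0.02 m).
It also fails if it takes over 58 s, if anything falls off the work surface, if the arm or the gripper's body presses on something with over 40 N, if the wrist force passes 120 N, or if a joint passes its speed limit or range.

## Working session

There is one attempt and no reset: what is moved stays moved. The work goes in short steps, Python scripts to look and compute and a tool call to move; the robot and the scene stay as the last step left them, time stands still between calls to the robot, and variables do not carry over. Pictures are saved under pics/ and viewed, about 8 in all and at most 12, crops included, and the job is handed in when it is done.

Besides the shell and the picture viewer there is one more tool, called after ">>>" as a command line: name --argument value ..., lists and objects as JSON in quotes. send_rows: Moves the arm, as the interface text tells. Its arguments: {"type":"object","properties":{"moves":{"type":"array","items":{"type":"array"}}},"required":["moves"]}

```bash
mkdir -p pics; python3 - <<'E'
from workcell import readout,camera,get_calibration
import cv2
print(readout.get_obs())
for n in("scene","side","wrist"):
    c=get_calibration(n);print(n,c)
    im=camera(n);cv2.imwrite(f"pics/{n}0.png",im[:,:,::-1])
E
```

```text
{'clock': 0.0, 'joint_pos': array([-1.21214151e-05,  2.41429388e-01,  3.72355664e-03,  1.33515622e+00,
        6.76904499e-06,  1.57079720e+00]), 'joint_vel': array([ 0.00041459, -0.000539  ,  0.00121629, -0.00018428,  0.00079568,
       -0.00049037]), 'tau': array([ 5.50268451e-04, -3.72315860e+01,  2.52406776e+01,  1.67737965e-02,
        2.29149265e-05,  1.14679995e-05]), 'eef_pos': array([ 4.99534759e-01, -4.49209568e-06,  3.03004318e-01]), 'tool_rot': array([ 0.707111  ,  0.70710181, -0.00072795, -0.00073274]), 'ft_force': array([ 0.52748771, -0.01739363,  0.9860651 ]), 'ft_torque': array([-0.01767267,  0.02510824,  0.05417701]), 'grip_width': 0.08553803693643608}
scene {'fx': 404.2386447827992, 'fy': 404.2386447827992, 'cx': 284.88012761382987, 'cy': 204.65339242470606, 'R': array([[ 0.75155242,  0.6596487 , -0.00570469],
       [ 0.46183539, -0.53231488, -0.70947089],
       [-0.47103824,  0.53056994, -0.70471166]]), 't': array([-0.42902689, -0.18797498,  1.34336719])}
side {'fx': 383.4681161025161, 'fy': 383.4681161025161, 'cx': 275.19314630965846, 'cy': 209.54227412160628, 'R': array([[ 0.75334567, -0.65752578, -0.0114085 ],
       [-0.34848091, -0.38443208, -0.85485263],
       [ 0.55770185,  0.64797517, -0.51874543]]), 't': array([-0.43430027,  0.30665603,  0.8638739 ])}
wrist {'fx': 325.19226210127806, 'fy': 325.19226210127806, 'cx': 276.01780230771334, 'cy': 209.03223229885768, 'R': array([[ 9.99997963e-01,  4.95212648e-04, -1.95662902e-03],
       [ 1.10969268e-03, -9.44657602e-01,  3.28056068e-01],
       [-1.68588696e-03, -3.28057571e-01, -9.44656227e-01]]), 't': array([-0.49879661, -0.04274835,  0.38183577])}
```

View pics/scene0.png

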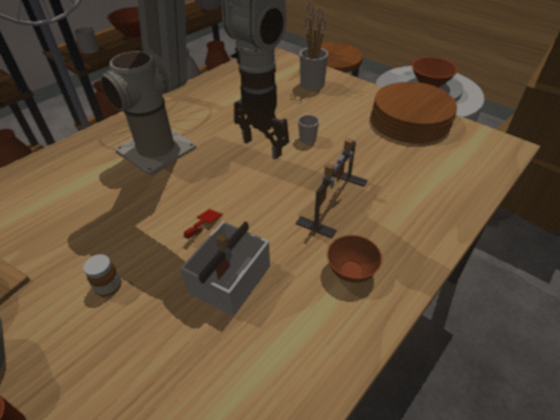

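View pics/side0.png

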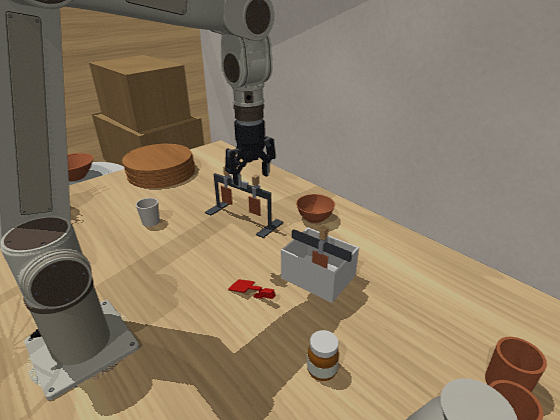

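```bash
python3 - <<'E'
import cv2
def crop(f,x,y,w,h,s,o):
    im=cv2.imread(f)[y:y+h,x:x+w]
    im=cv2.convertScaleAbs(im,alpha=1.6)
    im=cv2.resize(im,None,fx=s,fy=s,interpolation=cv2.INTER_CUBIC)
    for i in range(0,w,20): cv2.putText(im,str(x+i),(i*s,8),0,.3,(0,255,0)); cv2.line(im,(i*s,10),(i*s,14),(0,255,0))
    for i in range(0,h,20): cv2.putText(im,str(y+i),(0,i*s+4),0,.3,(0,255,0))
    cv2.imwrite(o,im)
crop("pics/scene0.png",180,135,190,145,4,"pics/sc1.png")
crop("pics/side0.png",200,150,170,150,4,"pics/si1.png")
E
```

```text
(no output)
```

View pics/sc1.png

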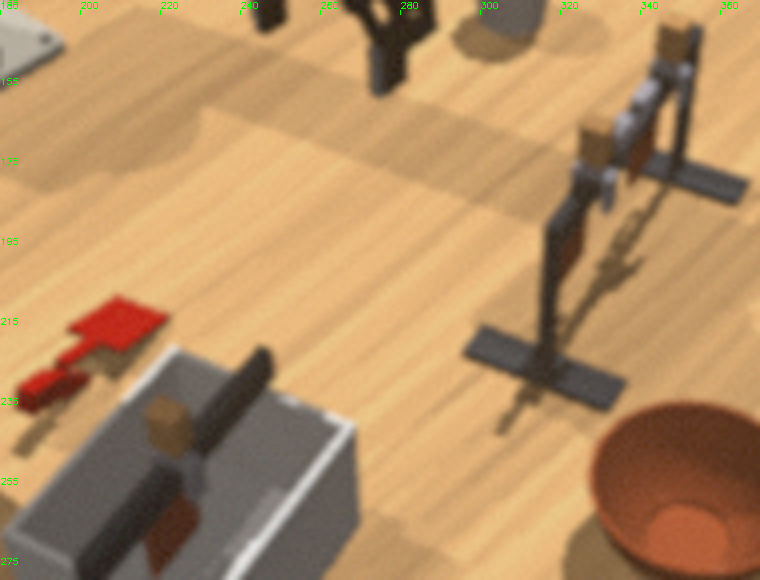

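View pics/si1.png

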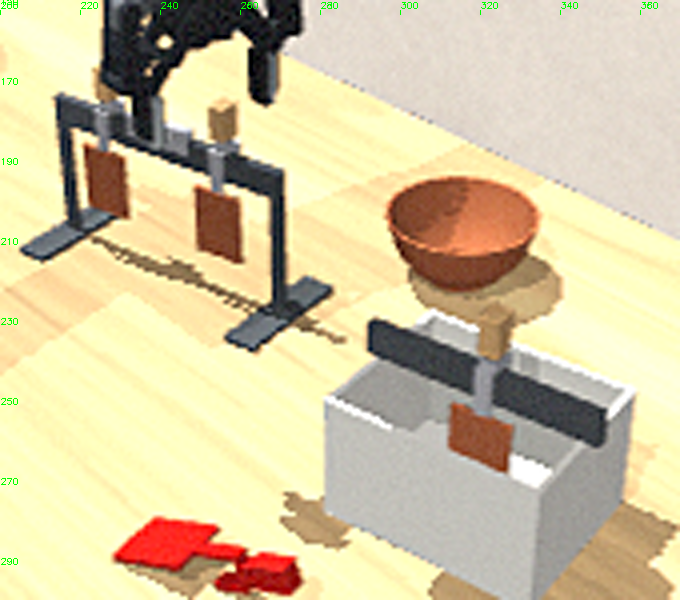

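View pics/wrist0.png

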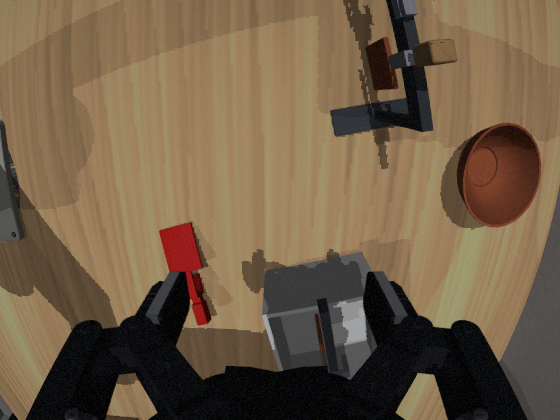

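```bash
cat > h.py <<'E'
import numpy as np
from scipy.optimize import least_squares
def proj(c,X):
    p=np.asarray(X)@np.array(c["R"]).T+c["t"]
    if c.get("fish"):
        r=np.hypot(p[...,0],p[...,1]);k=np.arctan2(r,p[...,2])/r
        return np.stack([c["cx"]+c["fx"]*p[...,0]*k,c["cy"]+c["fy"]*p[...,1]*k],-1)
    return np.stack([c["cx"]+c["fx"]*p[...,0]/p[...,2],c["cy"]+c["fy"]*p[...,1]/p[...,2]],-1)
def cal(n):
    from workcell import get_calibration
    c=dict(get_calibration(n));c["fish"]=n=="wrist";return c
def W(q,P):  # pose x,y,yaw
    c,s=np.cos(q[2]),np.sin(q[2]);P=np.asarray(P,float)
    return np.array([q[0]+c*P[0]-s*P[1],q[1]+s*P[0]+c*P[1],P[2]])
def fit(obs,q0,free=0):
    # obs: (cal, local pt or fn(extra), pixel)
    f=lambda q:np.concatenate([proj(c,W(q,P(q[3:]) if callable(P) else P))-u for c,P,u in obs])
    r=least_squares(f,q0,loss="soft_l1",f_scale=1.5);return r.x,r.fun.reshape(-1,2)
E
python3 - <<'E'
from h import *
np.set_printoptions(precision=4,suppress=True)
s,d,w=cal("scene"),cal("side"),cal("wrist")
tub=[(d,(-.005,.088,.12),(293,230.2)),(d,(-.005,-.088,.12),(351.3,252)),(s,(0,.088,.12),(246.3,222.2)),
 (d,lambda e:(0,e[0],.147),(323.2,233.7)),(s,lambda e:(0,e[0],.147),(222.2,242)),(w,(0,.088,.12),(323,300))]
print(fit(tub,[.55,-.15,0,0]))
rail=[(d,(-.005,.12,.135),(214.3,173.5)),(d,(-.005,-.12,.135),(271,192.5)),(s,(0,-.12,.135),(317,191.5)),(s,(0,.12,.135),(354.3,142)),
 (d,lambda e:(0,e[0],.162),(255.5,180.5)),(s,lambda e:(0,e[0],.162),(329.2,170)),(s,lambda e:(0,e[1],.162),(348.2,145.5)),(w,lambda e:(0,e[0],.162),(437,51))]
print(fit(rail,[.65,.2,0,-.06,.06]))
E
```

```text
(array([ 0.5676, -0.1885,  0.2607, -0.0128]), array([[-2.9758,  0.1434],
       [-1.0255,  0.2082],
       [ 0.8369, -3.2121],
       [ 1.5699, -0.8625],
       [ 0.3167, -0.7223],
       [ 0.3926,  7.4682]]))
(array([ 0.5975,  0.1824,  0.2109, -0.0572,  0.0572]), array([[ 0.6836,  0.3628],
       [ 0.1104,  1.2444],
       [ 0.9771,  0.5577],
       [ 0.9564, -0.9361],
       [ 0.4984, -0.5767],
       [ 0.3342, -0.8922],
       [-0.7011, -0.4988],
       [-0.3796,  0.182 ]]))
```

>>> send_rows --moves '[[[-40,14,2],[0,0,-0.06],85],[[-80,28,4],[0,0,-0.13],85],[[-120,43,6],[0,0,-0.2],85],[[-160,57,8],[0,0,-0.26],85],[[-201,71,10],[0,0,-0.26],85],[[-201,71,10],[0,0,-0.26],85],[[-201,71,10],[0,0,-0.26],85],[[-201,71,10],[0,0,-0.26],85]]'

```text
clock: 0.82
eef_pos: [0.5702, -0.201, 0.2922]
tool_rot: [0.61, 0.792, -0.001, -0.002]
ft_force: [0.7, 0.6, -0.4]
grip_width: 0.0852
```

```bash
python3 - <<'E'
from workcell import readout,camera,get_calibration
import cv2,numpy as np,pickle
c=get_calibration("wrist");pickle.dump(dict(c,fish=1),open("w1.pkl","wb"))
o=readout.get_obs();print(o["eef_pos"],o["tool_rot"],o["clock"])
cr=lambda im,x,y,w,h,s:cv2.resize(cv2.convertScaleAbs(im[y:y+h,x:x+w,::-1],alpha=1.4),None,fx=s,fy=s,interpolation=cv2.INTER_CUBIC)
w=camera("wrist");cv2.imwrite("pics/w1.png",cv2.convertScaleAbs(w[:,:,::-1],alpha=1.3))
a=camera("side");b=camera("scene")
A=cr(a,205,155,80,70,5);B=cr(b,305,130,80,70,5)   # 400x350 each
cv2.imwrite("pics/rail1.png",np.hstack([A,B]))
E
```

```text
[ 0.57015973 -0.2009669   0.29222332] [ 6.09877184e-01  7.92493798e-01 -5.66484278e-04 -1.75465022e-03] 0.8167
```

View pics/w1.png

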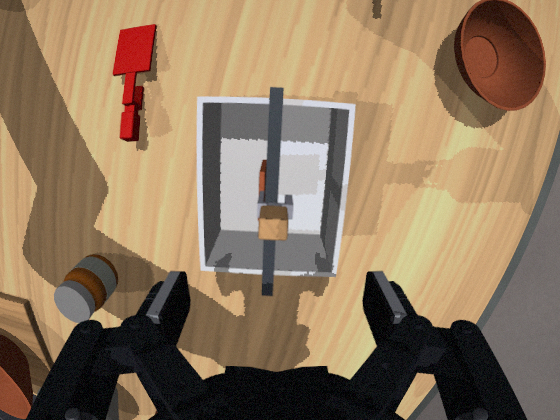

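View pics/rail1.png

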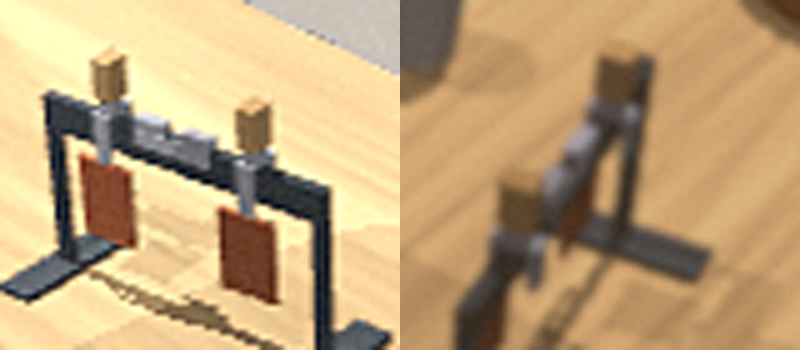

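```bash
python3 - <<'E'
from h import *
import pickle
np.set_printoptions(precision=4,suppress=True)
s,d=cal("scene"),cal("side");w=pickle.load(open("w1.pkl","rb"))
tub=[(w,(0,.088,.12),(277,88)),(w,(0,-.088,.12),(267,294)),(w,(-.065,.08,.096),(198,98)),(w,(.065,.08,.096),(355,104)),(w,(.065,-.08,.096),(340,275)),(w,(-.065,-.08,.096),(201,271)),
 (w,lambda e:(0,e[0],.162),(273,230)),(d,lambda e:(0,e[0],.147),(323.2,233.7)),(s,lambda e:(0,e[0],.147),(222.2,242))]
q,r=fit(tub,[.55,-.15,0.2,0]);print(q,r);print("tile",W(q,(0,q[3],0)))
Q=[.5975,.1824,.2109]
for o in np.arange(-.01,.0101,.005):
    print(o,"side L,R",proj(d,W(Q,(-.005,o+.0315,.143))),proj(d,W(Q,(-.005,o-.0315,.143))),"notch",proj(d,W(Q,(-.005,o,.143))),"scene notch",proj(s,W(Q,(.005,o,.14))))
E
```

```text
[ 0.5653 -0.1947  0.2208 -0.0064] [[ 0.1856 -0.5947]
 [ 2.3515  1.5621]
 [-0.3606 -0.5468]
 [ 0.7832 -0.4602]
 [-2.2542  1.0159]
 [ 1.5981  0.014 ]
 [-1.3471 -0.0462]
 [ 0.4844 -0.2068]
 [-1.0618 -1.6725]]
tile [ 0.5667 -0.201   0.    ]
-0.01 side L,R [236.5185 179.3476] [251.3866 184.557 ] notch [243.8543 181.9179] scene notch [338.2994 166.0107]
-0.005 side L,R [235.3716 178.9458] [250.1775 184.1334] notch [242.677  181.5054] scene notch [339.0773 164.9416]
0.0 side L,R [234.2295 178.5456] [248.9736 183.7116] notch [241.5046 181.0946] scene notch [339.8506 163.8786]
0.004999999999999999 side L,R [233.092  178.1471] [247.7748 183.2915] notch [240.337  180.6855] scene notch [340.6195 162.8219]
0.01 side L,R [231.9592 177.7502] [246.581  182.8733] notch [239.1744 180.2782] scene notch [341.3839 161.7713]
```

>>> send_rows --moves '[[[1,-3.4,20],[0,0,0.038],85],[[1,-3.4,45],[0,0,0.038],60],[[1,-3.4,70],[0,0,0.038],50],[[1,-3.4,85],[0,0,0.038],45],[[1,-3.4,89],[0,0,0.038],40],[[1,-3.4,89],[0,0,0.038],40],[[1,-3.4,89],[0,0,0.038],40],[[1,-3.4,89],[0,0,0.038],40]]'

```text
clock: 1.63
eef_pos: [0.5676, -0.1991, 0.2064]
tool_rot: [0.623, 0.782, 0.0, 0.001]
ft_force: [0.5, 0.1, 0.7]
grip_width: 0.04
```

```bash
python3 - <<'E'
from workcell import readout,camera
import cv2
o=readout.get_obs();print(o["eef_pos"],o["tool_rot"],o["ft_force"])
w=camera("wrist");cv2.imwrite("pics/w2.png",cv2.convertScaleAbs(w[:,:,::-1],alpha=1.5))
E
```

```text
[ 0.56759708 -0.19906212  0.20639395] [6.23369092e-01 7.81927343e-01 1.56546917e-04 7.62414394e-04] [0.51042282 0.09327068 0.74585044]
```

View pics/w2.png

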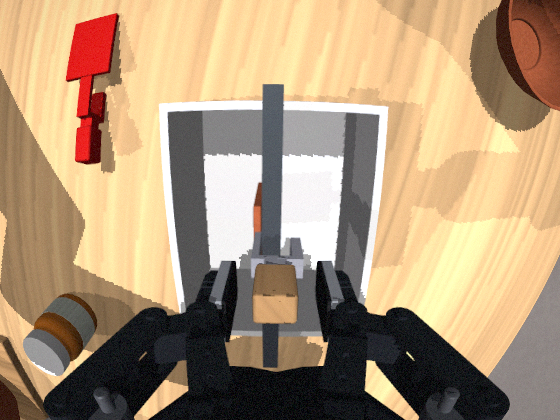

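>>> send_rows --moves '[[[-1.5,0,2],[0,0,0],30],[[-1.5,0,2],[0,0,0],10],[[-1.5,0,2],[0,0,0],10],[[-1.5,0,2],[0,0,0],10],[[-1.5,0,2],[0,0,0],10],[[-1.5,0,2],[0,0,0],10],[[-1.5,0,2],[0,0,0],10],[[-1.5,0,2],[0,0,0],10]]'

```text
clock: 2.35
eef_pos: [0.5686, -0.2011, 0.2057]
tool_rot: [0.624, 0.782, 0.0, 0.002]
ft_force: [-0.3, -0.4, 6.1]
grip_width: 0.0191
```

>>> send_rows --moves '[[[0,0,-5],[0,0,0],10],[[0,0,-20],[0,0,0],10],[[0,0,-45],[0,0,0],10],[[0,0,-75],[0,0,0],10],[[0,0,-105],[0,0,0],10],[[0,0,-135],[0,0,0],10],[[0,0,-160],[0,0,0],10],[[0,0,-170],[0,0,0],10],[[0,0,-170],[0,0,0],10],[[0,0,-170],[0,0,0],10],[[0,0,-170],[0,0,0],10]]'

```text
clock: 3.27
eef_pos: [0.5674, -0.2007, 0.3739]
tool_rot: [0.624, 0.782, 0.0, 0.001]
ft_force: [0.0, 0.7, -0.6]
grip_width: 0.0189
```

```bash
cat >> h.py <<'E'
def go(x,y,z,yaw):
    from workcell import readout
    from scipy.spatial.transform import Rotation as R
    o=readout.get_obs();r=R.from_quat(o["tool_rot"])
    t=R.from_euler("z",yaw)*R.from_quat([.5**.5,.5**.5,0,0])
    print("clock",o["clock"],"pos",o["eef_pos"],"F",o["ft_force"],"shift mm",(r.inv().apply(np.array([x,y,z])-o["eef_pos"])*1e3).round(1),"turn",(r.inv()*t).as_rotvec().round(3))
E
python3 - <<'E'
from h import *
np.set_printoptions(precision=4,suppress=True)
Q=[.5975,.1824,.2109]
go(*W(Q,(0,.005,.376)),.2109)
E
```

```text
clock 3.2667 pos [ 0.5674 -0.2007  0.3739] F [ 0.0228  0.673  -0.5782] shift mm [371.8 114.5  -2.4] turn [0.001 0.001 0.013]
```

>>> send_rows --moves '[[[15,5,-1],[0,0,0],10],[[50,15,-2],[0,0,0],10],[[90,28,-2],[0,0,0.013],10],[[130,40,-2],[0,0,0.013],10],[[170,52,-2],[0,0,0.013],10],[[210,65,-2],[0,0,0.013],10],[[250,77,-2],[0,0,0.013],10],[[290,89,-2],[0,0,0.013],10],[[325,100,-2],[0,0,0.013],10],[[355,110,-2],[0,0,0.013],10],[[372,114.5,-2],[0,0,0.013],10],[[372,114.5,-2],[0,0,0.013],10]]'

```text
clock: 4.27
eef_pos: [0.5955, 0.1918, 0.3725]
tool_rot: [0.626, 0.78, -0.002, -0.001]
ft_force: [-1.1, -0.4, -1.4]
grip_width: 0.0196
```

>>> send_rows --moves '[[[0,0,0],[0,0,0],10],[[0,0,0],[0,0,0],10],[[0,0,0],[0,0,0],10]]'

```text
clock: 4.52
eef_pos: [0.5953, 0.1908, 0.3713]
tool_rot: [0.627, 0.779, -0.003, -0.002]
ft_force: [0.3, 0.6, -0.2]
grip_width: 0.019
```

```bash
python3 - <<'E'
from h import *
from workcell import camera
import cv2,pickle
np.set_printoptions(precision=4,suppress=True)
Q=[.5975,.1824,.2109]
go(*W(Q,(0,.005,.376)),.2109)
pickle.dump(cal("wrist"),open("w3.pkl","wb"))
w=camera("wrist");cv2.imwrite("pics/w3.png",cv2.convertScaleAbs(w[:,:,::-1],alpha=1.5)[:,:])
a=camera("side");b=camera("scene")
cv2.imwrite("pics/a3.png",a[:,:,::-1]);cv2.imwrite("pics/b3.png",b[:,:,::-1])
im=cv2.imread("pics/w3.png")[0:300,140:420]
cv2.imwrite("pics/w3c.png",cv2.resize(im,None,fx=2,fy=2,interpolation=cv2.INTER_CUBIC))
E
```

```text
clock 4.5167 pos [0.5953 0.1908 0.3713] F [ 0.2625  0.6445 -0.2086] shift mm [-3.7  0.4 -4.7] turn [-0.006  0.     0.005]
```

View pics/w3c.png

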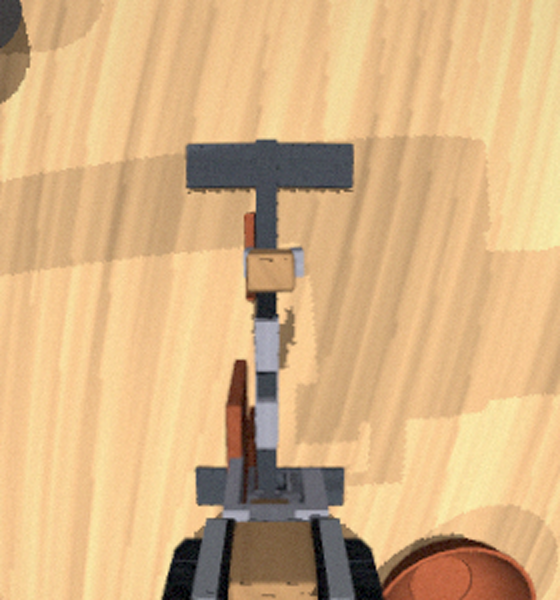

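```bash
python3 - <<'E'
from h import *
import pickle
np.set_printoptions(precision=4,suppress=True)
w=pickle.load(open("w3.pkl","rb"))
def inv(u,z,q):
    f=lambda p:proj(w,W(q,(p[0],p[1],z)))-u
    return least_squares(f,[0,0]).x
Q=[.5975,.1824,.2109]
P=lambda x,y:(140+x/2,y/2)
for n,x,y,z in [("farend",267,140,.135),("wing far",266,318,.143),("wing far-near edge",266,373,.143),("wing near-far edge",266,402,.143),("wing near end",266,448,.143),("foot TL",187,144,.003),("foot TR",353,143,.003),("footBL",187,188,.003),("ltknobtop far",270,252,.177),("ltknob top near",270,290,.177),("held bridge/knob",274,558,.285+.042-.0)]:
    print(n,inv(P(x,y),z,Q)*1e3)
print(proj(w,W(Q,(0,.006,.143)))) 
E
```

```text
farend [ -4.9426 122.4326]
wing far [-4.9333 39.1965]
wing far-near edge [-4.852 12.597]
wing near-far edge [-4.8133 -1.9025]
wing near end [ -4.7576 -25.7964]
foot TL [-59.7812 132.7638]
foot TR [ 49.9288 133.8852]
footBL [-59.9137 102.7876]
ltknobtop far [-2.915  72.7936]
ltknob top near [-2.8386 57.1271]
held bridge/knob [-0.4717 23.4486]
[278.0471 193.1797]
```

```bash
python3 - <<'E'
from h import *
np.set_printoptions(precision=4,suppress=True)
go(*W([.5975,.1824,.2109],(-.0049,.0007,.345)),.2109)
E
```

```text
clock 4.6667 pos [0.5956 0.1905 0.3725] F [ 0.041  -0.6672 -0.7459] shift mm [-7.6 -4.7 27.5] turn [-0.004  0.     0.004]
```

>>> send_rows --moves '[[[-4,-2,6],[-0.004,0,0.004],10],[[-7.6,-4.7,14],[-0.004,0,0.004],10],[[-7.6,-4.7,22],[-0.004,0,0.004],10],[[-7.6,-4.7,26],[-0.004,0,0.004],10],[[-7.6,-4.7,26],[-0.004,0,0.004],10],[[-7.6,-4.7,26],[-0.004,0,0.004],10],[[-7.6,-4.7,26],[-0.004,0,0.004],10]]'

```text
clock: 5.25
eef_pos: [0.5927, 0.1822, 0.3469]
tool_rot: [0.629, 0.778, 0.0, 0.0]
ft_force: [-1.2, -0.6, -0.4]
grip_width: 0.019
```

```bash
python3 - <<'E'
from h import *
from workcell import camera
import cv2,pickle
np.set_printoptions(precision=4,suppress=True)
go(*W([.5975,.1824,.2109],(-.0049,.0007,.240)),.2109)
pickle.dump(cal("wrist"),open("w4.pkl","wb"))
w=camera("wrist");a=camera("side")
im=cv2.convertScaleAbs(w[:,:,::-1],alpha=1.5)[60:320,180:370]
im=cv2.resize(im,None,fx=2.2,fy=2.2,interpolation=cv2.INTER_CUBIC)
A=cv2.convertScaleAbs(a[:,:,::-1],alpha=1.3)[125:225,205:285];A=cv2.resize(A,None,fx=4.6,fy=4.6,interpolation=cv2.INTER_CUBIC)
c=np.zeros((572,800,3),np.uint8);c[:im.shape[0],:im.shape[1]]=im;h=min(572,A.shape[0]);c[:h,420:420+A.shape[1]]=A[:h,:380]
cv2.imwrite("pics/w4.png",c);print(im.shape,A.shape)
E
```

```text
clock 5.25 pos [0.5927 0.1822 0.3469] F [-1.1621 -0.6044 -0.3772] shift mm [ -0.1  -0.3 106.9] turn [ 0.001 -0.     0.   ]
(572, 418, 3) (460, 368, 3)
```

View pics/w4.png

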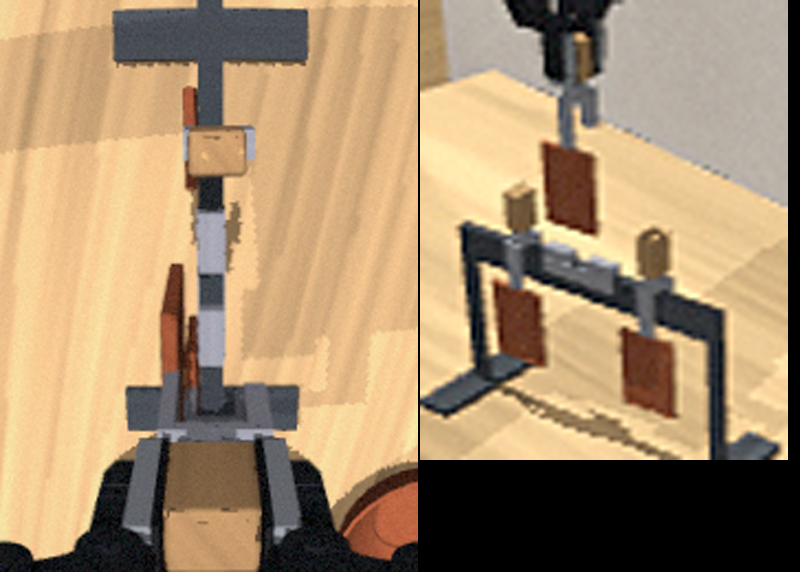

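>>> send_rows --moves '[[[0,-1,8],[0,0,0],10],[[0,-1.2,18],[0,0,0],10],[[0,-1.2,30],[0,0,0],10],[[0,-1.2,42],[0,0,0],10],[[0,-1.2,54],[0,0,0],10],[[0,-1.2,66],[0,0,0],10],[[0,-1.2,78],[0,0,0],10],[[0,-1.2,88],[0,0,0],10],[[0,-1.2,96],[0,0,0],10],[[0,-1.2,101],[0,0,0],10],[[0,-1.2,104],[0,0,0],10],[[0,-1.2,105],[0,0,0],10]]'

```text
clock: 6.35
eef_pos: [0.5916, 0.1821, 0.2417]
tool_rot: [0.629, 0.778, 0.0, 0.0]
ft_force: [-0.3, -0.0, -0.5]
grip_width: 0.0187
```

```bash
python3 - <<'E'
from h import *
from workcell import camera
import cv2
np.set_printoptions(precision=4,suppress=True)
go(*W([.5975,.1824,.2109],(-.006,.0007,.229)),.2109)
a=camera("side");w=camera("wrist")
im=cv2.convertScaleAbs(w[:,:,::-1],alpha=1.5)[60:320,180:370]
im=cv2.resize(im,None,fx=2.2,fy=2.2,interpolation=cv2.INTER_CUBIC)
A=cv2.convertScaleAbs(a[:,:,::-1],alpha=1.3)[145:225,205:285];A=cv2.resize(A,None,fx=4.7,fy=4.7,interpolation=cv2.INTER_CUBIC)
c=np.zeros((572,800,3),np.uint8);c[:im.shape[0],:im.shape[1]]=im;c[:A.shape[0],420:420+A.shape[1]]=A
cv2.imwrite("pics/w5.png",c)
E
```

```text
clock 6.35 pos [0.5916 0.1821 0.2417] F [-0.3334 -0.0362 -0.49  ] shift mm [-0.2 -0.2 12.7] turn [ 0.001 -0.     0.   ]
```

View pics/w5.png

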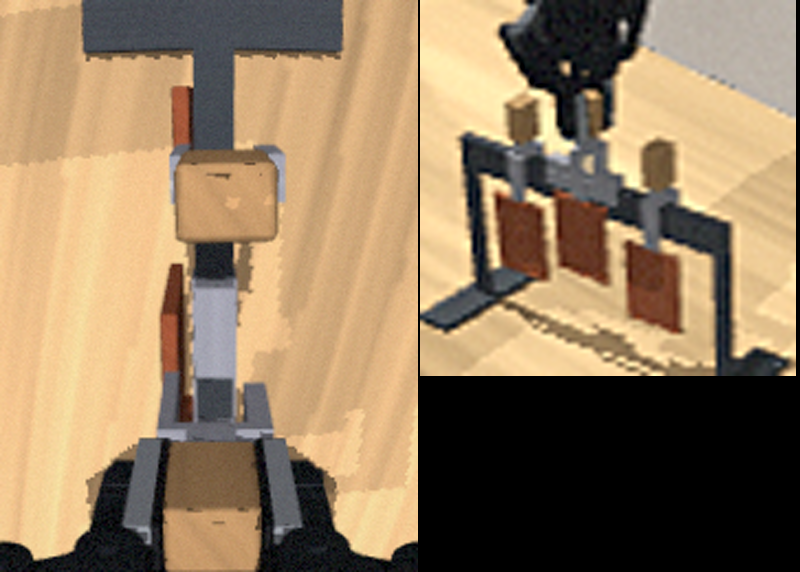

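The wrist view shows the bar centred in the hook (bar at columns 193–237, hook inside at 183–247), and the slab hangs between the neighbours. Next I lower it until it touches.

>>> send_rows --moves '[[[0,0,2],[0,0,0],10],[[0,0,4],[0,0,0],10],[[0,0,6],[0,0,0],10],[[0,0,8],[0,0,0],10],[[0,0,9.5],[0,0,0],10],[[0,0,11],[0,0,0],10],[[0,0,12],[0,0,0],10],[[0,0,12.5],[0,0,0],10],[[0,0,12.5],[0,0,0],10]]'

```text
clock: 7.2
eef_pos: [0.5918, 0.1821, 0.2297]
tool_rot: [0.629, 0.778, 0.001, 0.0]
ft_force: [0.9, -0.9, -1.2]
grip_width: 0.0189
```

>>> send_rows --moves '[[[0,0,0.4],[0,0,0],10],[[0,0,0.8],[0,0,0],10],[[0,0,1.2],[0,0,0],10],[[0,0,1.6],[0,0,0],10],[[0,0,1.6],[0,0,0],10]]'

```text
clock: 7.62
eef_pos: [0.5919, 0.1822, 0.2286]
tool_rot: [0.629, 0.778, 0.001, 0.001]
ft_force: [-1.8, -1.1, 1.9]
grip_width: 0.0193
```

>>> send_rows --moves '[[[0,0,0.5],[0,0,0],10],[[0,0,1],[0,0,0],10],[[0,0,1],[0,0,0],10]]'

```text
clock: 7.87
eef_pos: [0.5919, 0.1821, 0.2285]
tool_rot: [0.629, 0.778, 0.001, 0.001]
ft_force: [-2.5, -0.1, 5.2]
grip_width: 0.0189
```

>>> send_rows --moves '[[[0.5,0,0.8],[0,0,0],10],[[1,0,0.8],[0,0,0],10],[[1.5,0,0.8],[0,0,0],10],[[2,0,0.8],[0,0,0],10],[[2.5,0,0.8],[0,0,0],10],[[2.5,0,0.8],[0,0,0],10]]'

```text
clock: 8.37
eef_pos: [0.5918, 0.1845, 0.2281]
tool_rot: [0.629, 0.778, 0.002, 0.001]
ft_force: [0.1, -1.1, 0.2]
grip_width: 0.0189
```

>>> send_rows --moves '[[[0.3,0,0.5],[0,0,0],10],[[0.6,0,1],[0,0,0],10],[[1,0,1],[0,0,0],10],[[1,0,1],[0,0,0],10]]'

```text
clock: 8.7
eef_pos: [0.5912, 0.1858, 0.2262]
tool_rot: [0.629, 0.778, 0.001, 0.001]
ft_force: [-0.6, 0.3, -0.1]
grip_width: 0.019
```

>>> send_rows --moves '[[[0.3,0,0.8],[0,0,0],10],[[0.5,0,1.6],[0,0,0],10],[[0.5,0,2.4],[0,0,0],10],[[0.5,0,3],[0,0,0],10],[[0.5,0,3],[0,0,0],10]]'

```text
clock: 9.12
eef_pos: [0.591, 0.1863, 0.2229]
tool_rot: [0.629, 0.778, 0.001, 0.0]
ft_force: [0.9, 0.6, 0.4]
grip_width: 0.0187
```

>>> send_rows --moves '[[[0,0,0.8],[0,0,0],10],[[0,0,1.6],[0,0,0],10],[[0,0,2.2],[0,0,0],10],[[0,0,2.6],[0,0,0],10],[[0,0,2.6],[0,0,0],10]]'

```text
clock: 9.53
eef_pos: [0.591, 0.1863, 0.2207]
tool_rot: [0.629, 0.778, 0.001, 0.001]
ft_force: [0.5, -0.5, 2.0]
grip_width: 0.0187
```

>>> send_rows --moves '[[[0,0,0.5],[0,0,0],10],[[0,0,1],[0,0,0],10],[[0,0,1],[0,0,0],10],[[0,0,1],[0,0,0],10],[[0,0,1],[0,0,0],10]]'

```text
clock: 9.95
eef_pos: [0.591, 0.1863, 0.2207]
tool_rot: [0.629, 0.778, 0.001, 0.001]
ft_force: [-2.3, -0.7, 5.3]
grip_width: 0.0189
```

>>> send_rows --moves '[[[0,0,-0.3],[0,0,0],19],[[0,0,-0.3],[0,0,0],24],[[0,0,-0.3],[0,0,0],32],[[0,0,-0.3],[0,0,0],40],[[0,0,-0.3],[0,0,0],46],[[0,0,-0.3],[0,0,0],46],[[0,0,-0.3],[0,0,0],46]]'

```text
clock: 10.53
eef_pos: [0.591, 0.1862, 0.2208]
tool_rot: [0.629, 0.778, 0.001, 0.001]
ft_force: [0.3, 0.2, -0.1]
grip_width: 0.046
```

>>> send_rows --moves '[[[0,0,-4],[0,0,0],46],[[0,0,-12],[0,0,0],46],[[0,0,-25],[0,0,0],46],[[0,0,-45],[0,0,0],46],[[0,0,-70],[0,0,0],46],[[0,0,-95],[0,0,0],46],[[0,0,-110],[0,0,0],46],[[0,0,-110],[0,0,0],46],[[0,0,-110],[0,0,0],46],[[0,0,-110],[0,0,0],46],[[0,0,-110],[0,0,0],46],[[0,0,-110],[0,0,0],46]]'

```text
clock: 11.53
eef_pos: [0.5902, 0.186, 0.3293]
tool_rot: [0.629, 0.778, 0.0, -0.0]
ft_force: [-0.3, -0.1, -0.3]
grip_width: 0.0456
```

```bash
python3 - <<'E'
from workcell import camera,readout
import cv2,numpy as np
o=readout.get_obs();print(o["clock"],o["eef_pos"],o["ft_force"],o["grip_width"])
a=camera("side");w=camera("wrist")
im=cv2.convertScaleAbs(w[:,:,::-1],alpha=1.5)[60:320,180:370]
im=cv2.resize(im,None,fx=2.2,fy=2.2,interpolation=cv2.INTER_CUBIC)
A=cv2.convertScaleAbs(a[:,:,::-1],alpha=1.3)[145:225,205:285];A=cv2.resize(A,None,fx=4.7,fy=4.7,interpolation=cv2.INTER_CUBIC)
c=np.zeros((572,800,3),np.uint8);c[:im.shape[0],:im.shape[1]]=im;c[:A.shape[0],420:420+A.shape[1]]=A
cv2.imwrite("pics/w6.png",c)
E
```

```text
11.5333 [0.59017803 0.18595863 0.32927719] [-0.27695687 -0.0970786  -0.26754058] 0.04557471926192975
```

View pics/w6.png

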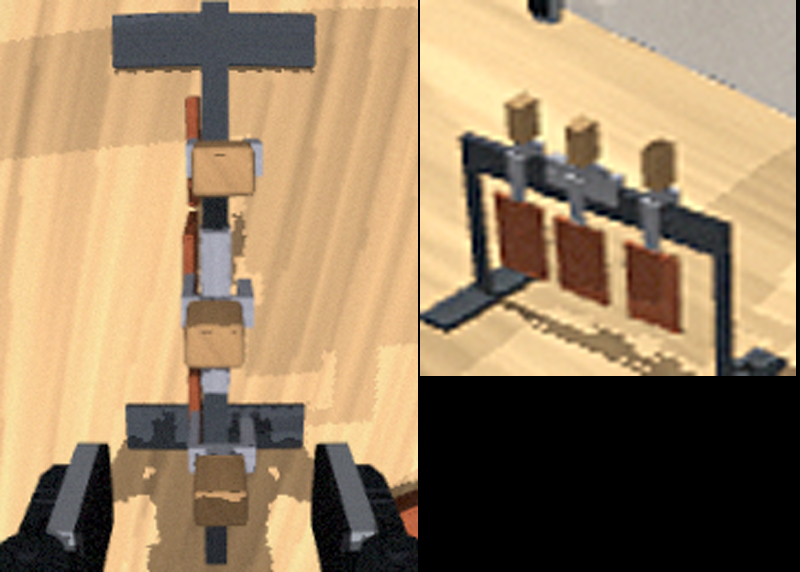

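All three tiles hang upright. The test tile sits in the notch with its knob at about (215,335), and nothing touches the gripper. I'm handing in.

```bash
python3 -c "
from workcell import order
print(order.job_done())"
```

```text
the job is handed in; nothing more can be done
None
```

The test tile is hanging in the saddle's notch, and I handed the job in at about 11.6 s on the robot's clock. `job_done()` gave no verdict.

- **Lift:** I gripped the tile by its knob and lifted it 168 mm, clear of the tub.
- **Feeling for the notch:** I lowered the hook onto the near wing of the saddle and slid it along. It touched at TCP z 0.2285, pressing with about 5 N, and dropped in after about 4 mm.
- **In the notch:** It came to rest at z 0.2207, a drop of 7.8 mm against the saddle's nominal 8 mm. I held it there with 2–5 N, then let go and backed off upward.
- **Last picture:** All three tiles hang upright, with the test tile in the notch and both neighbours where they were as far as I can see. The gripper was well clear and the force reading was near zero. I didn't check the bowl, jar and cup in that last picture, but the arm never went near them.

**Disagreement:** The rail position from the scene and side cameras was about 5 mm off across the bar compared with the wrist camera. I used the wrist camera's value, and the hook went over the bar with no sign of a side contact.

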